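Pour walnuts into the dry-goods box, shut its hatch and clamp it

ROBOT

A 7-joint arm with a two-finger parallel gripper is mounted at the origin on a cart in front of the work surface, level with it; the furniture and walls round the work are solid. World frame = base frame: x ahead of the robot, y to its left, z up, the work surface at z = 0. Lengths are in m, angles in rad, forces in N, time in s.
With the tool pointing down it reaches from about 0.425 to 0.95 m from the base axis. Payload 4.7 kg.
Tool frame: the origin (TCP) lies on the centre line of the jaws, within the pads' length; the fingertips stand robot.nose_length ahead of it and the grasp point (between the pads) lies 8 mm behind it (robot.nose_length is the distance from the TCP to the fingertips, in m); z points along the fingers, y is the line along which they close (so a half turn about z gives the same grasp; the last joint's range is limited). The gripper opens to 85 mm and grips with 20 to 120 N. Pads are 22 mm wide; open, the fingers measure 114 mm over their backs; the gripper's body (76 mm by 85 mm) begins 54 mm behind the grasp point. The pads swing forward as they close: fully open they stand 13 mm farther back than shut.
Start: joints at [1.307, 0.469, -0.049, 1.532, 0.024, 1.141, -0.082], TCP at [0.157, -0.656, 0.242] pointing down, gripper open.
Joint ranges: [-2.59, 2.59], [-0.33, 1.99], [-1.39, 1.29], [0.1, 2.45], [-1.04, 4.18], [0.21, 1.99], [-2.66, 2.66]. Speed limits (rad/s): [2.57, 2.57, 3.14, 3.14, 3.14, 3.14, 3.14].

INTERFACE

Orientations are given as [roll, pitch, yaw] about the fixed x, y, z axes, in that order (R = Rz(yaw) Ry(pitch) Rx(roll)).
In Python, from plant import robot gives the robot as it stands. Calls block until the motion is done:
- robot.goto(position, orientation): joint-space move of the TCP to a pose.
- robot.move_straight(position, vel=0.15, attitude=None, contact_N=None): straight line of the TCP; attitude=None keeps the orientation; vel is the mean speed in m/s. With contact_N (N) it stops when the force on the tool has changed by that much, and returns True; else False.
- robot.move_joints(angles): joint-space move.
- robot.grip(opening, strength=None): opening from 0.0 (shut) to 1.0 (fully open); strength is the grip in N (None keeps the last); returns when the fingers have stopped.
- robot.sleep(seconds).
- robot.inverse_kinematics(position, orientation): joint angles nearest the present ones, or None.
- robot.sense(): the state.
- robot.grab_frame(name): name is "side" or "top"; returns a dict with "image" (480x640x3 uint8, red, green, blue), "range_z" (480x640 float32, m along the optical axis (not along the pixel's ray), 0 where there is no reading), "fx", "fy", "cx", "cy" (pixels), "R" (3x3) and "t" (3): a world point X has camera coordinates R X + t. Camera axes: x right, y down, z forward; pixel columns grow to the right and rows downward; lengths in m; the calibration is good to about 2 mm. A picture is of the moment at which its call begins.
A pose or a line that the arm cannot do raises robot.IKError and nothing moves.
- robot.close_job(): hands the job in; it is judged then, once.
The state is a dict: "t": time; "joint_pos": joint angles; "joint_velocities": joint speeds; "effort": joint torques, N m; "tcp_pos": TCP position; "tcp_rot": TCP orientation; "wrist_force": force on the tool from outside, world axes, zero at the start; "torque": the same for the moment, N m; "opening": opening from 0.0 (shut) to 1.0 (fully open); "gripper_force": force on a finger pad.
Only numpy, scipy, OpenCV 4.12 (cv2) and the standard library are available. Lean on these libraries where they do the work, as an engineer would, in place of code of your own. Each camera call takes 0.05 s, during which the arm holds its last target. There are 200 camera calls.

TASK

Pick up the steel cup, tip it over the open mouth of the wooden dry-goods box and pour all five walnuts in, then stand the empty cup upright on the worktop again. Slide the metal hatch fully shut by its round pull and turn the black cross-shaped knob clockwise until it stops turning, so that the hatch is clamped. Leave the line laser and the screwdriver where they lie.

Things in the scene. Friction and masses are not known exactly. Their poses are not given: they have to be found in the camera images.
- box: Fixed wooden box, 140 (x) x 240 (y) x 90 mm high; origin: centre of its underside. Its +y is the way the hatch opens. The mouth in its top spans x = -49..49, y = -105..-15 mm; beyond is a closed deck with the clamp knob at y = +88 mm. Walls 8 mm; inner floor at z = 12 mm. Hatch rails along both long sides, top at z = 100 mm; a stop bar across the -y end, top at z = 96 mm.
- mouth (a point): Centre of the filling mouth in the box top, (0, -60, 90) mm in the box's frame. The open hatch may still cover part of the mouth's +y end (see hatch).
- hatch (a joint): How far the hatch is open, m: 0 = fully shut against the stop bar at the -y end, 0.094 = fully open. A flat 3 mm aluminium sheet, 112 mm wide, top at z = 94.5 mm; its -y edge lies at y = -117 mm + opening in the box's frame, so the mouth is free over a length of opening - 12 mm. Slides along the box's y with about 1.5 N of drag while the clamp is loose.
- hatch_pull (a point): On the axis of the hatch's round pull (mushroom shape, 28 mm in diameter, 29 mm tall, z = 94.5 to 123.5 mm, free all round, any yaw), 113 mm above the worktop, just below its thickest part. It moves with the hatch: x = 0, y = -98 mm + opening in the box's frame.
- knob_grip (a point): On the clamp knob's axis, about 125 mm above the worktop, 21 mm above the knob's underside; sinks 1.2 mm a radian as it is tightened. Black cross knob: four arms at right angles, 50 mm tip to tip, 15 mm wide, from 14 mm below to 8 mm above this point; the point's x and y run along the arms. Clockwise from above tightens; drag 0.11 N m; stays where it is left.
- washer: Steel spring washer under the knob, 38 mm in diameter; origin: centre of its underside. The knob starts loose, 2.2 to 3.8 rad before its stop (so it must be regrasped). In about the last radian it presses the washer on the hatch with a growing force, about 50 N at the stop, where the washer is flat and the torque rises sharply (0.6 N m is tight).
- cup: Loose grey steel cup, slightly tapered: 90 mm high, 64 mm in diameter outside at the foot, 68 mm at the mouth (70 mm over the rolled rim), walls 3 mm, floor 4 mm, about 0.14 kg plus the walnuts; origin at the centre of its underside, z along its axis. It stands upright on the worktop, to the right of the box, and holds the five walnuts.
- cup_rim (a point): Centre of the cup's mouth, 90 mm above its underside.
- walnut_1: Walnut in its shell, about 27 mm in diameter, nearly round, 14 g, smooth (friction about 0.3); origin at its centre. Starts in the cup.
- walnut_2: Walnut in its shell, about 27 mm in diameter, nearly round, 14 g, smooth (friction about 0.3); origin at its centre. Starts in the cup.
- walnut_3: Walnut in its shell, about 27 mm in diameter, nearly round, 14 g, smooth (friction about 0.3); origin at its centre. Starts in the cup.
- walnut_4: Walnut in its shell, about 27 mm in diameter, nearly round, 14 g, smooth (friction about 0.3); origin at its centre. Starts in the cup.
- walnut_5: Walnut in its shell, about 27 mm in diameter, nearly round, 14 g, smooth (friction about 0.3); origin at its centre. Starts in the cup.
- line_laser: Bystander: loose red and black line laser, 129 x 67 x 66 mm, standing behind the box; origin at the centre of its underside.
- screwdriver: Bystander: loose screwdriver, 191 mm long, 27 mm thick, lying behind the cup; origin at the centre of its underside.

How it is judged:
On the way, in this order (a step that is already met when the one before it is completed fails the run):
1. the lifted cup is tipped (by more than 35 degrees) over the box (angle between cup's own z axis and vertical above 0.6 rad and height (world z) of cup_rim above 0.1 m and horizontal distance between cup_rim and mouth below 0.11 m).
2. all five walnuts are in the box (x of walnut_1 in the frame of box between -0.064 and 0.064 m and y of walnut_1 in the frame of box between -0.114 and 0.114 m and z of walnut_1 in the frame of box between 0 and 0.086 m and x of walnut_2 in the frame of box between -0.064 and 0.064 m and y of walnut_2 in the frame of box between -0.114 and 0.114 m and z of walnut_2 in the frame of box between 0 and 0.086 m and x of walnut_3 in the frame of box between -0.064 and 0.064 m and y of walnut_3 in the frame of box between -0.114 and 0.114 m and z of walnut_3 in the frame of box between 0 and 0.086 m and x of walnut_4 in the frame of box between -0.064 and 0.064 m and y of walnut_4 in the frame of box between -0.114 and 0.114 m and z of walnut_4 in the frame of box between 0 and 0.086 m and x of walnut_5 in the frame of box between -0.064 and 0.064 m and y of walnut_5 in the frame of box between -0.114 and 0.114 m and z of walnut_5 in the frame of box between 0 and 0.086 m), for 0.2 s.
3. the hatch is fully shut (within 3 mm) (value of joint hatch below 0.003 m), for 0.2 s.
4. the clamp presses on the shut hatch (over 30 N) (value of joint hatch below 0.003 m and contact force between washer and anything else above 30 N), for 0.2 s.
At the end, for the whole second after the job is handed in: All five walnuts are inside the box below its top, the hatch is shut to within 3 mm, the clamp washer presses on it with more than 30 N, and the cup stands upright (within 0.1 rad), at rest, on the worktop (all of step 2 and all of step 4 and angle between cup's own z axis and vertical below 0.1 rad and height (world z) of cup between -0.006 and 0.006 m and linear speed of cup below 0.02 m/s); the robot touches nothing.
It fails at once if the line laser is shoved aside (more than 25 mm) (distance of line_laser from where it was at the start of the episode above 0.025 m).
It fails at once if the screwdriver is shoved aside (more than 25 mm) (distance of screwdriver from where it was at the start of the episode above 0.025 m).
It also fails if it takes over 72 s, if anything falls off the work surface, if the arm or the gripper's body presses on something with over 40 N, if the wrist force passes 120 N, or if a joint passes its speed limit or range.

## Working session

There is one attempt and no reset: what is moved stays moved. The work goes in short steps, each a Python script; the robot and the scene stay as the last script left them, time stands still between calls to the robot, and variables do not carry over. Pictures are saved under pics/ and viewed, at most 10 in all, crops included, and the job is handed in when it is done.

```bash
mkdir -p pics; ls
python3 - <<'E'
from plant import robot
import cv2,numpy as np
print(robot.nose_length,{k:np.round(v,3).tolist() for k,v in robot.sense().items()})
for n in("top","side"):
    f=robot.grab_frame(n); cv2.imwrite(f"pics/{n}0.png",f["image"][:,:,::-1]); np.savez(f"{n}0.npz",**f)
    print(n,f["fx"],f["cx"],f["cy"],np.round(f["R"],3).tolist(),np.round(-f["R"].T@f["t"],3))
E
```

```text
pics
0.011 {'t': 0.0, 'joint_pos': [1.307, 0.469, -0.049, 1.534, 0.024, 1.141, -0.082], 'joint_velocities': [0.001, -0.0, 0.0, -0.002, -0.0, -0.0, 0.001], 'effort': [0.0, -51.03, -0.047, -23.771, 0.011, 0.008, 0.0], 'tcp_pos': [0.157, -0.656, 0.241], 'tcp_rot': [-3.14, 0.0, 0.235], 'wrist_force': [-0.138, 0.313, 0.517], 'torque': [0.015, -0.041, -0.0], 'gripper_force': 0.0, 'opening': 0.995}
top 440.86716879987847 321.60456704077734 236.09028986040354 [[0.021, -1.0, -0.001], [-0.983, -0.021, -0.181], [0.181, 0.004, -0.984]] [ 0.363 -0.099  0.933]
side 495.72442666753693 326.34409113704874 237.2434014405479 [[0.991, -0.13, 0.021], [-0.049, -0.508, -0.86], [0.122, 0.851, -0.51]] [ 0.391 -1.016  0.659]
```

View pics/top0.png

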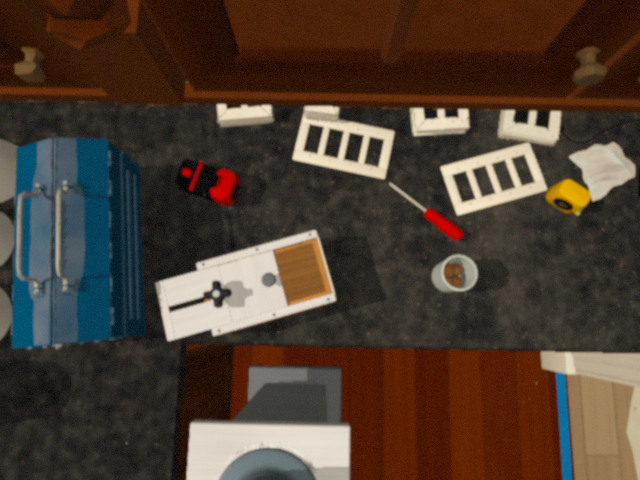

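View pics/side0.png

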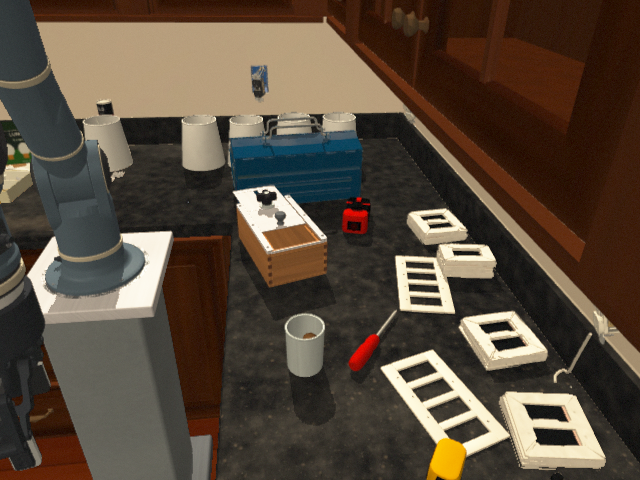

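The top view shows the box around (265,285), with its mouth at (303,270), pull at (269,280) and knob at (217,293). The cup is at (455,274), the laser at (207,182) and the screwdriver at (430,215). I'll enlarge the box and cup areas.

Run:
```python
import cv2,numpy as np
im=cv2.imread("pics/top0.png")
cv2.imwrite("pics/c1.png",cv2.resize(im[222:352,150:350],None,fx=4,fy=4,interpolation=cv2.INTER_CUBIC))
f=np.load("top0.npz")
def pts():
    v,u=np.mgrid[:480,:640]; z=f["range_z"]
    P=np.stack([(u-f["cx"])/f["fx"]*z,(v-f["cy"])/f["fy"]*z,z],-1)
    return (P-f["t"])@f["R"], z>0
X,ok=pts()
h=X[...,2]
# cup: points near rim
m=ok&(h>.075)&(h<.11); m[:,:420]=0;m[:,490:]=0;m[:240]=0;m[310:]=0
c,r=cv2.minEnclosingCircle(X[m][:,:2].astype(np.float32)); print("cup",c,r,h[m].max(),m.sum())
# box outline at height of rails
m=ok&(h>.082)&(h<.105); m[:,:140]=0;m[:,350:]=0;m[:220]=0;m[350:]=0
Q=X[m][:,:2].astype(np.float32); print("box",cv2.minAreaRect(Q))
for lo,hi in((.106,.124),(.125,.145)):
    k=ok&(h>lo)&(h<hi);k[:,:150]=0;k[:,350:]=0;k[:240]=0;k[350:]=0
    print(lo,X[k].mean(0).round(4),X[k].min(0).round(3),X[k].max(0).round(3),k.sum())
def at(u,v,zz):
    d=np.array([(u-f["cx"])/f["fx"],(v-f["cy"])/f["fy"],1])@f["R"]; o=-f["t"]@f["R"]
    return o+d*(zz-o[2])/d[2]
for n,a in dict(pull=(269,280,.12),knob=(217,293,.133),cup=(455,274,.09)).items(): print(n,at(*a).round(4))
```

```text
cup (0.4515652358531952, -0.3593688905239105) 0.03532284498214722 0.09429859590383127 350
box ((0.4140161871910095, 0.04944266378879547), (0.14055506885051727, 0.32271742820739746), 17.21279525756836)
0.106 [0.4222 0.0176 0.121 ] [ 0.377 -0.011  0.108] [0.441 0.092 0.124] 174
0.125 [0.4006 0.0897 0.1306] [ 0.376 -0.004  0.125] [0.436 0.117 0.136] 398
pull [0.4277 0.     0.12  ]
knob [0.4013 0.0912 0.133 ]
cup [ 0.4491 -0.3519  0.09  ]
```

View pics/c1.png

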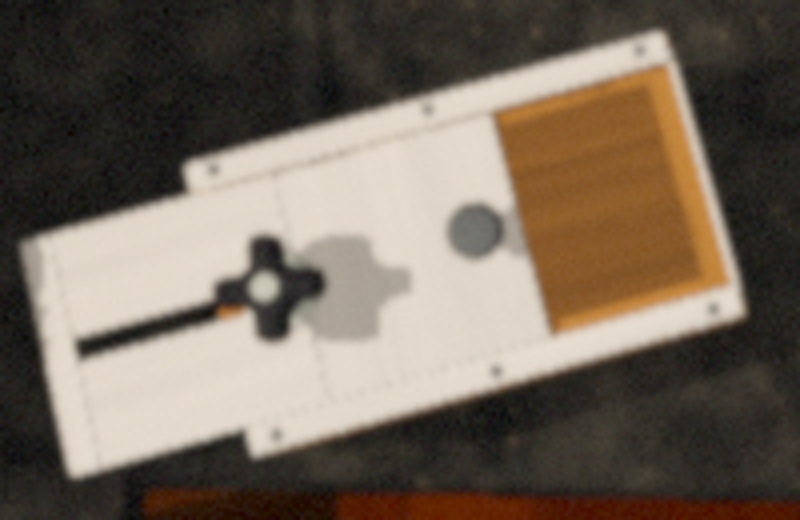

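The crop shows the rail corners at (665,32), (745,318), (183,165) and (255,458), the pull at (475,230), and the knob at (266,287) with its arms turned about 6° in the image. The hatch edge runs from (497,112) to (553,333).

```bash
cat > h.py <<'E'
import numpy as np
def at(f,u,v,zz):
    d=np.array([(u-f["cx"])/f["fx"],(v-f["cy"])/f["fy"],1])@f["R"]; o=-f["t"]@f["R"]
    return o+d*(zz-o[2])/d[2]
E
python3 - <<'E'
import numpy as np
from h import at
f=dict(np.load("top0.npz")); C=lambda u,v,z:at(f,u/4+150-.375,v/4+222-.375,z)[:2]
A,B,D,E=C(665,32,.1),C(745,318,.1),C(183,165,.1),C(255,458,.1)
print(A,B,D,E,"w",np.linalg.norm(A-B),np.linalg.norm(D-E),"l",np.linalg.norm(A-D),np.linalg.norm(B-E))
ang=lambda v:np.degrees(np.arctan2(v[1],v[0]))
print("y dir",ang(D-A),ang(E-B),"x dir",ang(A-B),ang(D-E))
yd=np.radians((ang(D-A)+ang(E-B)+ang(A-B)+90+ang(D-E)+90)/4) if 1 else 0
ey=np.array([np.cos(yd),np.sin(yd)]);ex=np.array([ey[1],-ey[0]])
c=(A+B+D+E)/4;print("c",c,"yaw",yd-np.pi/2)
loc=lambda p:(np.array([(p-c)@ex,(p-c)@ey])*1000).round(1)
pull=C(475,230,.12);knob=C(266,287,.13)
print("pull",pull,loc(pull),"edge",loc(C(497,112,.0945)),loc(C(553,333,.0945)),"knob",knob,loc(knob))
print("arms",ang(C(320,281,.133)-C(218,293,.133)),ang(C(265,238,.133)-C(272,337,.133)))
for n,l in dict(pull=(0,-98+75),knob=(0,88),mouth=(0,-60)).items(): print(n,c+ex*l[0]/1000+ey*l[1]/1000)
# top cup silhouette rim and side
from plant import robot
y=np.arctan2(ey[1],ey[0])
for q in [(c-.06*ey),(c+.088*ey)]:
  for yaw in np.arange(-3,3.2,.5):
    j=robot.inverse_kinematics([q[0],q[1],.13],[np.pi,0,yaw]); print(yaw, None if j is None else np.round(j,2))
E
```

```text
[ 0.52810463 -0.08374928] [ 0.39253838 -0.12436523] [0.45887399 0.14376047] [0.32384242 0.10064596] w 0.14151983334765844 0.14174761131509975 l 0.23780993473130338 0.23526403666748733
y dir 106.92487187679218 106.97744013058464 x dir 16.67833144703241 17.707869828660954
c [0.42583986 0.00907298] yaw 0.2979648495203644
pull [0.4293253  0.00122108] [ 1.  -8.5] edge [ 55.9 -30.6] [-52.9 -29.2] knob [0.40077197 0.09343155] [ 0.8 88. ]
arms -82.09568018991715 7.7249641998333605
pull [ 0.43259209 -0.01291355]
knob [0.40000523 0.09319534]
mouth [ 0.44345438 -0.04828318]
-3.0 [ 0.86  0.43 -1.03  2.13  0.5   0.84  1.24]
-2.5 [ 0.95  0.51 -1.17  2.13  0.61  0.9   1.64]
-2.0 [ 0.95  0.51 -1.17  2.13  0.61  0.9   2.14]
-1.5 [-0.87  0.43  1.13  2.21 -0.55  0.81 -2.45]
-1.0 [-0.74  0.35  0.93  2.21 -0.4   0.76 -2.12]
-0.5 [ 0.43  0.29 -0.48  2.15  0.19  0.75 -2.25]
0.0 [ 0.48  0.29 -0.54  2.15  0.22  0.75 -1.78]
0.5 [ 0.54  0.31 -0.61  2.14  0.25  0.76 -1.31]
1.0 [ 0.59  0.32 -0.67  2.14  0.28  0.77 -0.84]
1.5 [ 0.64  0.33 -0.74  2.14  0.32  0.78 -0.37]
2.0 [ 0.69  0.35 -0.8   2.14  0.36  0.79  0.09]
2.5 [ 0.75  0.37 -0.87  2.13  0.4   0.8   0.55]
3.0 [ 0.85  0.42 -1.01  2.13  0.49  0.84  0.97]
-3.0 [ 0.54  0.35 -1.01  2.2   0.43  0.79  0.96]
-2.5 [ 0.64  0.42 -1.16  2.2   0.53  0.84  1.35]
-2.0 [ 0.64  0.42 -1.16  2.2   0.53  0.84  1.85]
-1.5 [ 0.64  0.42 -1.16  2.2   0.53  0.84  2.35]
-1.0 [-1.12  0.27  0.93  2.28 -0.33  0.72 -2.53]
-0.5 [-0.79  0.21  0.53  2.27 -0.16  0.7  -2.22]
0.0 [ 0.43  0.31 -0.87  2.21  0.34  0.76 -2.24]
0.5 [ 0.52  0.34 -0.99  2.2   0.41  0.79 -1.81]
1.0 [ 0.6   0.39 -1.1   2.2   0.49  0.82 -1.39]
1.5 [ 0.62  0.41 -1.13  2.2   0.51  0.83 -0.91]
2.0 [ 0.63  0.42 -1.15  2.2   0.52  0.83 -0.42]
2.5 [ 0.64  0.42 -1.16  2.2   0.53  0.84  0.07]
3.0 [ 0.64  0.42 -1.16  2.2   0.53  0.84  0.57]
```

```bash
cat >> h.py <<'E'
from scipy.spatial.transform import Rotation as Ro
BC=np.array([.42584,.00907]);BY=.2980
ex=np.array([np.cos(BY),np.sin(BY)]);ey=np.array([-ex[1],ex[0]])
def box(x,y,z): return np.r_[BC+ex*x+ey*y,z]
def Rtool(az,dn,s=1):
    z=np.array([np.cos(dn)*np.cos(az),np.cos(dn)*np.sin(az),-np.sin(dn)])
    y=s*np.array([-np.sin(az),np.cos(az),0]); return np.c_[np.cross(y,z),y,z]
rpy=lambda R:Ro.from_matrix(R).as_euler("xyz")
def tilt(R,d,th):  # rotate so that cup z goes toward horizontal dir d by th
    a=np.array([-d[1],d[0],0.]); return Ro.from_rotvec(a*th).as_matrix()@R
def pour(az,dn,s,d,th,lip,hg,off=.008):
    """TCP pose; lip=lowest rim point (world), hg=grasp height on the cup"""
    R=tilt(Rtool(az,dn,s),d,th); d3=np.r_[d,0]
    cz=np.sin(th)*d3+np.cos(th)*np.array([0,0,1]); cx=np.cos(th)*d3-np.sin(th)*np.array([0,0,1])
    g=lip-.035*cx-(.09-hg)*cz
    return g+off*R[:,2],R,g+(.09-hg)*cz
E
python3 - <<'E'
from h import *; from plant import robot
f=np.load("side0.npz"); print("side rim",at(f,305,325.5,.09), "top", at(np.load("top0.npz"),455,273.5,.09))
cup=np.array([.4505,-.357])
ik=robot.inverse_kinematics
print("GRASP")
for dn in (.15,.4,.6):
  for az in np.radians(range(-120,150,30)):
    for s in(1,-1):
      R=Rtool(az,dn,s);j=ik(np.r_[cup,.058]+.008*R[:,2],rpy(R))
      if j is not None: print(dn,round(np.degrees(az)),s,np.round(j,2))
print("POUR")
for dn in (.15,.4,.6):
  for az in np.radians(range(-120,150,30)):
    for s in(1,-1):
      for dd in range(0,360,45):
        d=np.array([np.cos(np.radians(dd)),np.sin(np.radians(dd))]);o=[]
        for th in (0,.7,1.4,2.1,2.4):
          p,R,_=pour(az,dn,s,d,th,box(0,-.065,.13)+np.r_[d*.01,0],.058)
          j=ik(p,rpy(R)); o.append(j)
        if all(k is not None for k in o): print(dn,round(np.degrees(az)),s,dd,[np.round(o[k],1).tolist() for k in(0,2,4)])
E
```

```text
side rim [ 0.45146168 -0.35894309  0.09      ] top [ 0.45006382 -0.35189979  0.09      ]
GRASP
0.15 -120 1 [ 0.02  0.99  0.14  1.86  1.08  1.45 -1.25]
0.15 -120 -1 [ 0.43  1.03 -0.43  1.84  1.32  1.86  1.77]
0.15 -90 1 [-0.15  0.97  0.27  2.2   1.58  1.2  -1.58]
0.15 -90 -1 [-0.21  0.98  0.33  2.2   1.56  1.15  1.56]
0.15 0 1 [ 2.01  1.56 -1.21  2.27  3.74  0.32 -0.43]
0.15 0 -1 [0.58 1.07 0.52 2.34 4.03 1.9  1.44]
0.15 30 1 [ 1.71  1.16 -0.8   1.97 -1.02  0.81 -2.04]
0.15 30 -1 [ 1.83  1.3  -0.99  1.96 -0.76  0.66  0.89]
0.15 60 1 [ 1.07  1.03 -0.05  1.66 -1.02  1.62 -1.98]
0.15 60 -1 [ 1.43  1.13 -0.59  1.64 -0.69  1.34  0.89]
0.15 90 1 [ 0.82  1.14  0.14  1.37 -0.78  1.98 -1.9 ]
0.15 90 -1 [ 1.22  1.22 -0.57  1.34 -0.4   1.76  0.83]
0.4 -120 1 [ 0.04  0.86  0.15  1.91  1.01  1.25 -1.16]
0.4 -120 -1 [ 0.72  1.05 -0.81  1.86  1.42  1.91  1.8 ]
0.4 -90 1 [-0.12  0.81  0.29  2.23  1.58  0.96 -1.44]
0.4 -90 -1 [-0.45  0.97  0.72  2.25  1.5   0.6   1.68]
0.4 -60 1 [ 1.09  1.1  -0.99  2.43  2.45  1.76 -0.95]
0.4 0 1 [ 1.91  1.29 -1.2   2.29  3.29  0.31 -0.27]
0.4 0 -1 [ 1.8   1.11 -1.02 
[... 21137 characters left out ...]
0.8, 1.9, 1.1, 1.8, 0.6, 1.9, 2.2]]
0.6 120 -1 0 [[0.9, 0.8, -0.7, 1.9, -0.2, 1.3, 0.8], [0.9, 1.3, -0.8, 1.7, -0.4, 1.9, -0.4], [0.9, 1.3, -0.6, 1.9, -1.0, 1.9, -1.1]]
0.6 120 -1 90 [[0.9, 0.9, -0.7, 1.8, -0.2, 1.3, 0.8], [0.3, 0.5, -0.6, 1.9, 0.6, 1.5, -0.4], [-0.3, 0.8, -0.2, 1.9, 0.8, 2.0, -1.0]]
0.6 120 -1 225 [[0.8, 0.9, -0.7, 1.8, -0.2, 1.3, 0.7], [1.1, 1.2, -0.9, 1.8, -0.6, 1.4, 2.1], [1.2, 1.7, -1.2, 1.7, -0.4, 1.7, 2.6]]
0.6 120 -1 270 [[0.8, 0.9, -0.7, 1.8, -0.2, 1.3, 0.8], [0.9, 1.4, -0.8, 1.7, -0.7, 1.9, 1.4], [-0.8, 1.9, 1.1, 1.8, 0.6, 1.9, -1.0]]
0.6 120 -1 315 [[0.9, 0.8, -0.7, 1.9, -0.2, 1.3, 0.8], [0.9, 1.5, -0.8, 1.8, -0.7, 1.9, 0.4], [-0.9, 2.0, 0.9, 2.2, 1.1, 1.8, -2.4]]
```

Run:
```python
from h import *; from plant import robot; import cv2
cup=np.array([.4508,-.357,.058]);R=Rtool(np.radians(78),.2,-1);o=rpy(R)
g=cup+.008*R[:,2]
robot.goto(g-.13*R[:,2]+[0,0,.1],o)
robot.move_straight(g-.12*R[:,2],vel=.2)
print(robot.move_straight(g,vel=.12,contact_N=8),robot.sense()["tcp_pos"]-g)
robot.grip(0.,45)
s=robot.sense();print(s["t"],s["opening"],s["gripper_force"])
f=robot.grab_frame("side");cv2.imwrite("pics/g.png",cv2.resize(f["image"][200:440,160:480,::-1],None,fx=2,fy=2))
robot.move_straight(g+[0,0,.15],vel=.15)
s=robot.sense();print(s["t"],s["opening"],s["wrist_force"])
```

```text
False [-4.44517841e-05 -1.05106376e-03 -2.71548653e-05]
3.4667 0.7680132985514017 49.529205691069365
4.6667 0.7718989136474292 [-0.69477406  0.19552801 -2.20625551]
```

View pics/g.png

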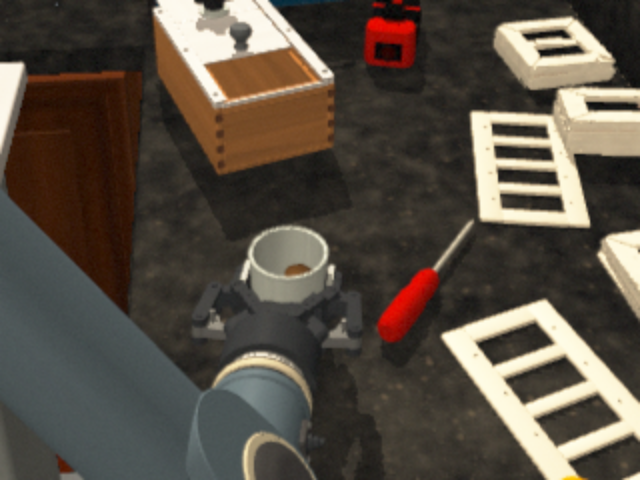

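The cup is held squarely between the pads at about (290,265) in the crop, with the walnuts inside and the screwdriver clear. Next is the pour.

Run:
```python
from h import *; from plant import robot; import cv2
az=BY+np.pi/2-.1
def go(th,x,z,vel):
    p,R,rim=pour(az,.2,-1,ex,th,box(x,-.067,z),.058)
    if vel is None: robot.goto(p,rpy(R))
    else: robot.move_straight(p,vel=vel,attitude=rpy(R))
p,R,_=pour(az,.2,-1,ex,0,box(.02,-.067,.25),.058)
robot.move_straight(p,vel=.22,attitude=rpy(R)); print(robot.sense()["t"])
go(.6,.0,.20,.06); go(1.15,-.015,.155,.06); print(robot.sense()["t"])
for th in np.arange(1.25,2.0,.1): go(th,-.015,.15 if th<1.6 else .14,.012)
s=robot.sense();print(s["t"],s["wrist_force"])
f=robot.grab_frame("top");cv2.imwrite("pics/p1.png",f["image"][200:360,140:380,::-1])
go(2.3,-.03,.13,.03); robot.sleep(.5)
s=robot.sense();print(s["t"],s["wrist_force"],s["opening"])
f=robot.grab_frame("side");cv2.imwrite("pics/p2.png",f["image"][:,:,::-1])
a=cv2.imread("pics/p1.png");b=cv2.imread("pics/p2.png")[140:300,190:430]
cv2.imwrite("pics/p.png",cv2.resize(np.vstack([a,b]),None,fx=1.8,fy=1.8))
```

```text
6.175
7.7167
12.125 [ 0.47476184 -0.35011408 -0.8590391 ]
13.175 [-0.25056023 -0.05442281 -1.08955658] 0.7699698795128883
```

View pics/p.png

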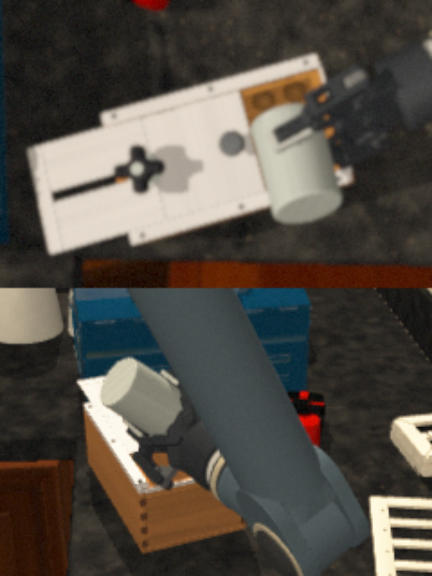

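The wrist load fell by about the weight of five walnuts, and walnuts show in the mouth at (265,95) and (295,90). I'll return the cup and look again.

Run:
```python
from h import *; from plant import robot; import cv2
az=BY+np.pi/2-.1
for th,x,z in((1.15,-.015,.16),(.6,0,.2),(0,.02,.25)):
    p,R,_=pour(az,.2,-1,ex,th,box(x,-.067,z),.058); robot.move_straight(p,vel=.12,attitude=rpy(R))
R=Rtool(np.radians(78),.2,-1);g=np.array([.4508,-.357,.058])+.008*R[:,2]
robot.move_straight(g+[0,0,.1],vel=.25,attitude=rpy(R))
robot.move_straight(g+[0,0,.006],vel=.15)
c=robot.move_straight(g-[0,0,.004],vel=.02,contact_N=3)
print(c,robot.sense()["tcp_pos"]-g)
robot.grip(1.0); robot.move_straight(robot.sense()["tcp_pos"]-.13*R[:,2],vel=.15)
robot.move_straight(robot.sense()["tcp_pos"]+[-.0,0,.12],vel=.25)
print(robot.sense()["t"])
f=robot.grab_frame("top");np.savez("top1.npz",**f);cv2.imwrite("pics/t1.png",cv2.resize(f["image"][220:345,150:490,::-1],None,fx=2.35,fy=2.35,interpolation=cv2.INTER_CUBIC))
f=robot.grab_frame("side");cv2.imwrite("pics/s1.png",f["image"][:,:,::-1])
```

```text
True [ 0.00026258 -0.00034023  0.00014395]
20.5083
```

View pics/t1.png

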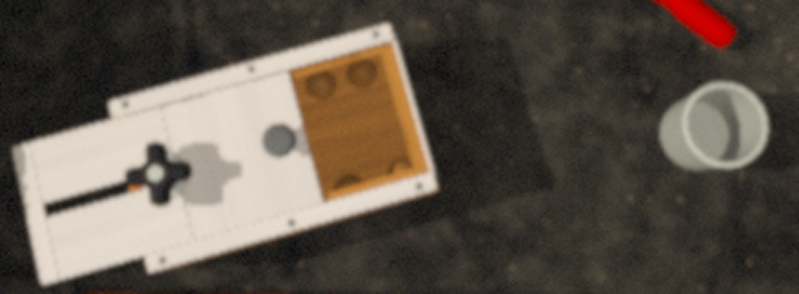

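The cup stands upright and empty at (725,125). Walnuts are visible in the mouth at (320,82), (362,72), (348,182) and (400,165), and no walnut lies on the worktop in this view. Next is the hatch.

Run:
```python
from h import *; from plant import robot; import cv2
o=[np.pi,0,BY+np.pi/2]
loc=lambda p:np.round([(p[:2]-BC)@ex*1000,(p[:2]-BC)@ey*1000,p[2]*1000],1)
P=box(.0005,-.009,.108)
robot.grip(.5,40); print(robot.nose_length)
robot.goto(P+[0,0,.10],o); print(robot.sense()["t"])
robot.move_straight(P+[0,0,.02],vel=.15)
c=robot.move_straight(P,vel=.04,contact_N=6); s=robot.sense(); print(c,loc(s["tcp_pos"]),s["wrist_force"])
robot.grip(0.,40); s=robot.sense(); print(robot.nose_length,s["opening"]*85,s["gripper_force"],s["wrist_force"])
z=s["tcp_pos"][2]
E=box(.0005,-.104,z)
c=robot.move_straight(E,vel=.05,contact_N=14); s=robot.sense(); print(c,loc(s["tcp_pos"]),s["wrist_force"],s["t"],s["opening"]*85)
```

```text
0.011
22.85
False [  0.6  -8.9 108. ] [-0.45150791  0.02711324  0.32567148]
0.011 24.612337641769795 38.86496077750735 [-3.66715781 -0.17721855  5.25963068]
True [ 1.000e-01 -9.830e+01  1.084e+02] [-1.05564263 -0.00751069  5.47077005] 26.2417 24.399707680245314
```

Run:
```python
from h import *; from plant import robot; import cv2
loc=lambda p:np.round([(p[:2]-BC)@ex*1000,(p[:2]-BC)@ey*1000,p[2]*1000],1)
s=robot.sense()
c=robot.move_straight(box(.0005,-.104,s["tcp_pos"][2]),vel=.03,contact_N=22); s=robot.sense(); print(c,loc(s["tcp_pos"]),s["wrist_force"])
robot.grip(.5); robot.move_straight(s["tcp_pos"]+[0,0,.09],vel=.2)
robot.move_straight(box(0,-.20,.25),vel=.4)
print(robot.sense()["t"])
f=robot.grab_frame("top");np.savez("top2.npz",**f);cv2.imwrite("pics/t2.png",cv2.resize(f["image"][222:352,150:350,::-1],None,fx=4,fy=4,interpolation=cv2.INTER_CUBIC))
```

```text
False [ 1.000e-01 -9.850e+01  1.083e+02] [-8.0624352  13.20835209  8.5647433 ]
27.9583
```

View pics/t2.png

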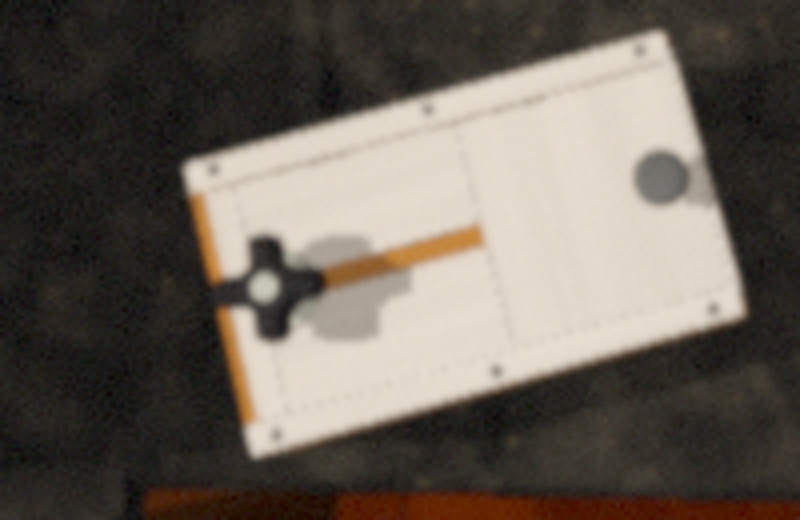

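The hatch is shut: the pull is at (662,178) beside the stop bar, and the push ended against a solid stop. The knob is at (266,287), with its arms unchanged at about 7.7° in the world. I'll grip it tip to tip at one end of joint 7's range and turn it clockwise.

```bash
cat > turn.py <<'E'
from h import *; from plant import robot
def turn(yaw,z0,total,step=.25,lim=.75,kz=.0012):
    xy=robot.sense()["tcp_pos"][:2]; a=0; t0=robot.sense()["torque"][2]
    while a<total:
        a+=step; p=np.r_[xy,z0-kz*a]
        q=robot.inverse_kinematics(p,[np.pi,0,yaw-a]); s=robot.sense()
        if q is None or np.abs(np.array(q)-s["joint_pos"]).max()>.9: print("ik stop",a,q); return a-step
        robot.move_joints(q); s=robot.sense(); T=s["torque"][2]-t0
        print(round(a,2),round(T,2),np.round(s["wrist_force"],0),round(s["tcp_rot"][2],2),round(s["joint_pos"][6],2),round(s["t"],1))
        if abs(T)>lim: return a
        if abs(T)>.25: step=.12
    return a
E
python3 - <<'E'
from turn import *
K=np.array([.4003,.0933,.117]);yaw=np.radians(277.7-360)
robot.grip(.85)
robot.goto(K+[0,0,.08],[np.pi,0,yaw]); print(np.round(robot.sense()["joint_pos"],2),robot.sense()["t"])
print(robot.move_straight(K,vel=.1,contact_N=8))
robot.grip(0.,90); s=robot.sense(); print(s["opening"]*85,s["gripper_force"],s["torque"],s["wrist_force"],s["tcp_pos"])
turn(yaw,.117,1.0)
E
```

```text
[ 0.82  0.35 -1.35  2.12  0.42  0.98  2.53] 30.3833
False
47.87200933284323 90.79123735427856 [-0.38203158  1.0045456   0.04675086] [-4.26443365 -1.57785327 12.96794182] [0.39999818 0.0932515  0.11801279]
0.25 -0.2 [-4. -1. 10.] -1.69 2.16 32.0
0.5 -0.21 [-3. -2. 10.] -1.94 1.95 32.3
0.75 -0.13 [-3. -2. 10.] -2.19 1.74 32.6
1.0 -0.16 [-3. -2. 11.] -2.44 1.53 32.9
```

Run:
```python
from turn import *
s=robot.sense();y=s["tcp_rot"][2]; print(s["opening"]*85)
turn(y,s["tcp_pos"][2],3.2)
s=robot.sense(); print(s["opening"]*85,s["tcp_pos"])
```

```text
48.130375991537065
0.25 -0.02 [ 0. -0. -2.] -2.68 1.33 33.2
0.5 -0.03 [-1. -1.  3.] -2.93 1.11 33.6
0.75 -0.01 [-2. -1.  6.] 3.1 0.89 33.9
1.0 0.03 [-1. -1.  7.] 2.85 0.67 34.2
1.25 -0.02 [-2. -0.  7.] 2.6 0.45 34.5
1.5 0.05 [-3. -1.  8.] 2.35 0.22 34.9
1.75 1.22 [-2. -3.  9.] 2.11 -0.0 35.2
48.072972366518215 [0.39995891 0.09313937 0.11517679]
```

Run:
```python
from turn import *; import cv2
s=robot.sense();y=s["tcp_rot"][2];print(s["torque"],s["wrist_force"])
turn(y,s["tcp_pos"][2],.05,step=.05,kz=0)
s=robot.sense();print("tool yaw",s["tcp_rot"][2],"arm",np.degrees(s["tcp_rot"][2])%90)
robot.grip(.9); p=robot.sense()["tcp_pos"]
robot.move_straight(p+[0,0,.1],vel=.2); robot.move_straight(box(0,-.2,.25),vel=.4); print(robot.sense()["t"])
f=robot.grab_frame("top");np.savez("top3.npz",**f)
a=cv2.resize(f["image"][222:352,150:350,::-1],None,fx=4,fy=4,interpolation=cv2.INTER_CUBIC);cv2.imwrite("pics/t3.png",a)
print(at(f,216.5,293.7,.13))
```

```text
[-0.51238153  0.64369597  1.10726946] [-2.25996111 -2.6730863   9.47937801]
0.05 1.14 [-2. -3.  5.] 2.07 -0.04 35.5
tool yaw 2.0698021719292936 arm 28.590928878559723
37.375
[0.40020295 0.09271544 0.13      ]
```

View pics/t3.png

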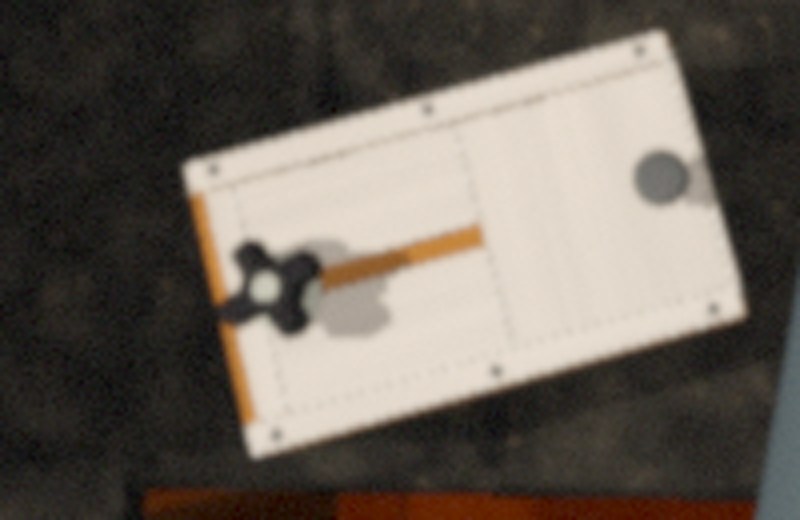

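The knob at (266,287) now has its arms at about 30°, matching the tool's turn of about 2.8 rad. The torque rose stiffly past 2 N m, so it is at its stop, and the pull is still beside the stop bar. Handing in.

```bash
python3 -c "
from plant import robot
print(robot.close_job())"
```

```text
the job is handed in; nothing more can be done
None
```

I handed the job in at about 37 s of the 72 s limit, with no verdict returned: the walnuts are poured (four seen in the box, the fifth inferred from the wrist load), the empty cup stands upright, and the hatch is shut with the knob turned clockwise to its stop.

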